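# Snap the retaining clip onto the damper pin

### The job

Pick up the small spring fork clip by its upright tab, lay it gently in the guide channel on top of the white damper box with its mouth towards the headed pin, and push it along the channel under the pin's head until it snaps fully home round the pin's groove. The pin slips back in its slot before it resists; never press on it with more than 20 N. Let go of the clip, and leave the other things on the table alone.

Things in the scene. Friction and masses are not known exactly. Their poses are not given: they have to be found in the camera images.
- clip_tab (a point): Grip point on the small steel spring fork clip (loose, flat on the table, about 75 g): middle of the black upright tab at its rear, 9 mm thick along the clip's x, 24 mm wide along y, top 50 mm above the clip's underside. The point is 34 mm above the underside. Axes: x from tab to open mouth, z up. Hold the tab across its 9 mm; the clip's 5 mm plate lies in front of it under the finger.
- clip: The same clip; origin at its bore centre on the underside, 48.5 mm ahead (+x) of the tab. 5 mm thick, 36 mm wide. Two sprung prongs reach 19 mm ahead, their mouth narrowing from 21 to 10 mm at the lips, 8.5 mm ahead. A 16 mm pin core forces them apart: the push peaks at some 6 to 16 N, then falls away over the next 10 mm as it snaps; the clip is home when the pin touches the bore's back wall.
- pin: Upright steel pin; origin on its axis, level with the channel floor. 16 mm core (the groove) up to 8 mm above the floor, then a 24 mm head from 8 to 13 mm; the clip goes beneath the head. Axes as channel. Pushed along +x it slides with about 2 N drag, by an unknown 8 to 43 mm, to a hidden end stop, and only there resists enough for the clip to snap. It does not spring back.
- channel (a point): Point on the centre line of the guide channel's flat floor, 113 mm above the table. x runs along the channel to the pin, which starts 55 to 126 mm ahead. The floor starts 35 mm behind this point, is 52 mm wide between rails that stand 9 mm above it, and is closed beyond the pin by a grey block (35 mm tall, near face 158 mm ahead), so the clip enters from behind (-x).
- damper_box: The fixed white damper box, 220 (x) x 150 x 110 mm, with the steel guide channel and the pin on top and a 96 mm round collar, 50 mm long, on its left side (+y). Origin at the centre of its underside, x along the channel. Its place and yaw vary.
- wide_fork: A second, wider rigid steel fork with a black tab (92 mm long, 60 mm wide, 40 mm mouth), lying near the clip. It does not belong on the pin. Origin on its underside, in its mouth.
- wrench: Open-ended steel wrench, 170 mm, lying on the table; leave alone.
- screwdriver: Screwdriver lying on the table; leave alone.
- fitting_a: Brass fitting, 28 mm across and high, standing; leave alone. Origin under its centre.
- fitting_b: Brass fitting, 30 mm across, 34 mm high, standing; leave alone. Origin under its centre.
- tape: Roll of grey tape lying flat, 90 mm across, 24 mm high; leave alone. Origin under its centre.
- carton: Cardboard carton 110 x 80 x 50 mm; leave alone. Origin under its centre.
- sealant: Upright white jar of sealant, 56 mm across, 90 mm high; leave alone. Origin under its centre.
There are look-alikes about, which are no part of the job. Leave any purple or turquoise look-alike of the clip alone.

How it is judged (in metres and radians):
On the way, in this order (a step that is already met when the one before it is completed fails the run):
1. the clip is lifted clear of the table, above the channel's height (height (world z) of clip above 0.115 m), for 0.1 s.
2. the clip lies flat in the channel, its mouth towards the pin and not yet on it (height (world z) of clip between 0.1115 and 0.1165 m and x of clip in the frame of pin between -0.14 and -0.012 m and y of clip in the frame of pin between -0.012 and 0.012 m and angle between clip's own z axis and vertical below 0.15 rad), for 0.1 s.
3. the clip is snapped round the pin's groove (horizontal distance between clip and pin below 0.0035 m and z of clip in the frame of pin below 0.004 m), for 0.1 s.
At the end, for the whole second after the job is handed in: The small clip sits round the pin's groove beneath its head, bore and pin axis within 3.5 mm, lying flat on the channel floor (within 4 mm and 0.12 rad), let go and at rest (all of step 3 and z of clip in the frame of pin above -0.003 m and angle between clip's own z axis and vertical below 0.12 rad and linear speed of clip below 0.02 m/s); the robot touches nothing.
It fails at once if the clip is pressed against the pin with more than 20 N (contact force between clip and pin above 20 N).
It fails at once if the clip is slammed or pressed onto the damper box with more than 60 N (contact force between clip and damper_box above 60 N).
It fails at once if another thing on the table is moved by more than 30 mm (distance of any of wide_fork, wrench, screwdriver, fitting_a, fitting_b, tape, carton, sealant from where it was at the start of the episode above 0.03 m).
It also fails if it takes over 67 s, if anything falls off the work surface, if the arm or the gripper's body presses on something with over 40 N, if the wrist force passes 120 N, or if a joint passes its speed limit or range.

### The arm

A 6-joint arm with a two-finger parallel gripper is mounted at the origin on the work surface. World frame = base frame: x ahead of the robot, y to its left, z up, the work surface at z = 0. Lengths are in m, angles in degrees, forces in N, time in s.
With the tool pointing down it reaches from about 0.35 to 0.975 m from the base axis. Payload 7.1 kg.
Tool frame: the origin (TCP) lies between the finger pads; the fingertips stand 22 mm ahead of it and the grasp point (between the pads) lies 3 mm ahead of it; z points along the fingers, y is the direction in which the jaws open and shut (so a half turn about z gives the same grasp; the last joint's range is limited). The gripper opens to 88 mm and grips with 3 to 60 N. Pads are 20 mm wide; open, the fingers measure 115 mm over their backs; the gripper's body (75 mm by 178 mm) begins 61 mm behind the grasp point.
Start: joints at [-77.235, 24.242, 93.386, -0, 62.372, -1.089], TCP at [0.15, -0.607, 0.245] pointing down, gripper open.
Joint ranges: [-172.04, 172.04], [-51.8, 120.97], [4.93, 147.93], [-75.15, 255.16], [6.16, 154.13], [-145.62, 145.62]. Speed limits (degrees/s): [136.94, 136.94, 172.46, 180, 180, 180].

### API

Orientations are given as a 3x3 rotation matrix whose columns are the frame's x, y, z axes.
In Python, from plant import readout, snapshot, camera_params, workorder gives the robot as it stands.
- The arm moves only by the tool apply_moves, never from a script. Its arguments are lists of equal length, an entry for each row: "delta_pos": the shift along the tool's x, y, z in units of 25 mm (1.0 is 25 mm), a list of three; "twist": the turn about the tool's z in units of 5 degrees (1.0 is 5 degrees). In form: {"delta_pos": [[tx, ty, tz], ...], "twist": [twist, ...]}. A call has 1 to 5 rows; each row is the pose to reach, as a shift and turn from the pose commanded when the call began, along the tool's axes at that moment; what a row does not reach only later rows make up. A row lasts 1/12 s, in which the tool goes at most 41.7 mm and 7.16 degrees, less where a joint would pass 70% of its speed; a pose out of reach is approached as far as the arm can. A call with a gripper value outside its range is refused whole. "fingers" is the opening in per cent of the stroke, from 0 (shut) to 100 (fully open), set as the call begins (left out, the last holds). The fingers move at their own pace and stop on an object; the grip force is fixed at half the most. Time passes only in rows, so rows that repeat a pose let the fingers close. It gives the time, the measured TCP pose, the force and the opening at its end, in the units of the state.
- readout.state(): the state, without advancing time (a new reading comes with each control period).
- snapshot(name): name is "scene" or "top" or "wrist"; returns the picture (400x640x3 uint8, red, green, blue); there is no depth.
- camera_params(name): a dict with "fx", "fy", "cx", "cy" (pixels), "world_from_camera" (4x4, takes a point from camera to world coordinates). Camera axes: x right, y down, z forward; pixel columns grow to the right and rows downward; lengths in m; the calibration is good to about 2 mm. A picture is of the moment at which its call begins: read the wrist's pose just before it. camera_params takes no time and is no camera call; for the wrist camera it gives the pose at the moment of the call.
- workorder.hand_in(): hands the job in, once; it reports no verdict.
The state is a dict: "t": time; "q": joint angles; "qvel": joint speeds; "tau": joint torques, N m; "tool_pos": TCP position; "ee_rot": TCP orientation; "contact_force": force on the tool from outside, world axes, zero at the start; "wrist_torque": the same for the moment, N m; "gripper_width": opening from 0.0 (shut) to 1.0 (fully open).
Only numpy, scipy, OpenCV 4.12 (cv2) and the standard library are available. Lean on these libraries where they do the work, as an engineer would, in place of code of your own. Each camera call takes 0.05 s, during which the arm holds its last target. There are 200 camera calls.

## Working session

There is one attempt and no reset: what is moved stays moved. The work goes in short steps, Python scripts to look and compute and a tool call to move; the robot and the scene stay as the last step left them, time stands still between calls to the robot, and variables do not carry over. Pictures are saved under pics/ and viewed, about 8 in all and at most 12, crops included, and the job is handed in when it is done.

Besides the shell and the picture viewer there is one more tool, called after "Emit:" by a JSON object that holds its "api" and its "payload", one argument or row to a line. apply_moves: Moves the arm, as the interface text tells. Its arguments: {"type":"object","properties":{"delta_pos":{"type":"array","items":{"type":"array","items":{"type":"number"}}},"twist":{"type":"array","items":{"type":"number"}},"fingers":{"type":"number"}},"required":["delta_pos","twist"]}

```bash
mkdir -p pics; ls; python3 - <<'E'
from plant import readout, snapshot, camera_params
import cv2,numpy as np
for n in ("scene","top"):
    im=snapshot(n); cv2.imwrite(f"pics/{n}0.png",im[:,:,::-1])
    c=camera_params(n); print(n,c["fx"],c["fy"],c["cx"],c["cy"]); print(np.round(c["world_from_camera"],4).tolist())
print(readout.state())
E
```

```text
pics
scene 402.89043285183965 402.89043285183965 315.23307917191056 197.9563130258523
[[0.6975, 0.4615, -0.5482, 1.081], [0.7164, -0.4333, 0.5468, -0.5596], [0.0148, -0.7741, -0.6328, 0.7112], [0.0, 0.0, 0.0, 1.0]]
top 464.57683250317854 464.57683250317854 319.93794950860627 204.7880578757464
[[0.0132, -0.9821, 0.188, 0.3581], [-0.9999, -0.0139, -0.0024, -0.0245], [0.005, -0.188, -0.9822, 1.1242], [0.0, 0.0, 0.0, 1.0]]
{'t': 0.1, 'q': array([-7.72326275e+01,  2.42794821e+01,  9.34258174e+01,  5.70448871e-04,
        6.23733523e+01, -1.08858552e+00]), 'qvel': array([-0.05255424, -0.0663352 , -0.19596161, -0.04545285, -0.02657835,
       -0.04710381]), 'tau': array([-1.00376988e-04, -5.45610166e+01, -2.74324286e+01,  6.45634392e-02,
        1.88649015e-02, -2.75331860e-05]), 'tool_pos': array([ 0.1496008 , -0.60635105,  0.24399411]), 'ee_rot': array([[ 9.70901965e-01,  2.39477113e-01, -2.94761274e-04],
       [ 2.39477292e-01, -9.70901040e-01,  1.34074057e-03],
       [ 3.48926547e-05, -1.37231629e-03, -9.99999058e-01]]), 'contact_force': array([-0.75442326, -0.95846729, -0.62859293]), 'wrist_torque': array([0.01936024, 0.04957891, 0.05065626]), 'gripper_width': 1.00759498062644}
```

View pics/top0.png

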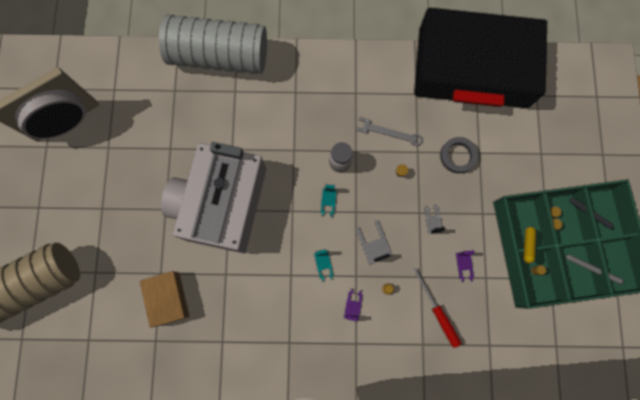

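View pics/scene0.png

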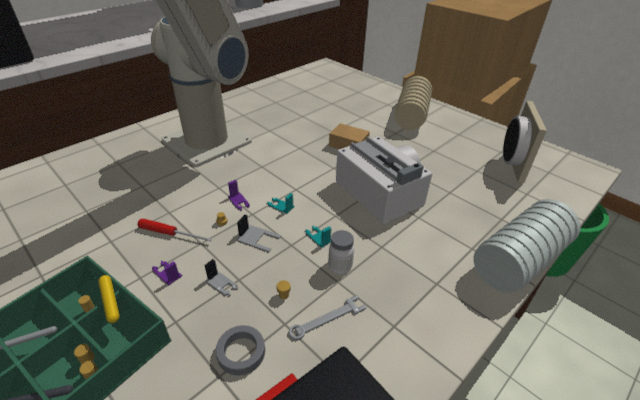

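```bash
cat > h.py <<'E'
import numpy as np, cv2
from plant import readout, snapshot, camera_params
def ray(c,u,v,z):
    T=np.array(c["world_from_camera"]); d=T[:3,:3]@np.array([(u-c["cx"])/c["fx"],(v-c["cy"])/c["fy"],1.0])
    o=T[:3,3]; return o+d*(z-o[2])/d[2]
def proj(c,p):
    T=np.linalg.inv(np.array(c["world_from_camera"])); q=T[:3,:3]@np.array(p)+T[:3,3]
    return [q[0]/q[2]*c["fx"]+c["cx"],q[1]/q[2]*c["fy"]+c["cy"]]
E
python3 - <<'E'
import cv2,numpy as np
t=cv2.imread("pics/top0.png")
a=cv2.resize(t[190:250,395:475],None,fx=5,fy=5,interpolation=cv2.INTER_CUBIC)
b=cv2.resize(t[135:255,170:270],None,fx=4,fy=4,interpolation=cv2.INTER_CUBIC)
out=np.zeros((480,800,3),np.uint8); out[:300,:400]=a; out[:480,400:]=b
cv2.imwrite("pics/crop.png",out)
E
```

```text
(no output)
```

View pics/crop.png

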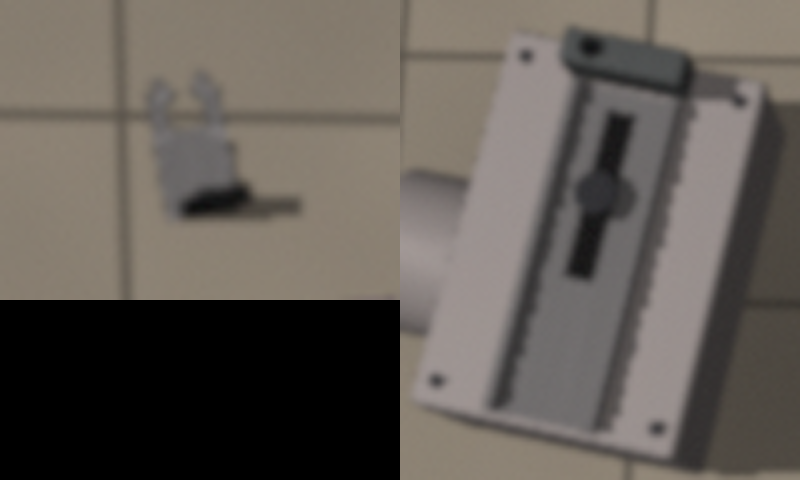

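```bash
python3 - <<'E'
from h import *
c=camera_params("top"); R=lambda u,v,z:np.round(ray(c,u,v,z),4)
p1,p2,tb=R(426.6,207.6,.005),R(435.6,205.6,.005),R(438.4,229.4,.05); print("clip",p1,p2,tb)
m=(p1+p2)/2; d=m-tb; print("clip yaw",np.degrees(np.arctan2(d[1],d[0])),np.hypot(*d[:2]))
s=[R(*x,.11) for x in((201.25,148.75),(255,160),(234.25,242),(179,230))]; print("screws",s,"ctr",sum(s)/4)
d=(s[0]+s[1]-s[2]-s[3]); print("box yaw",np.degrees(np.arctan2(d[1],d[0])))
print("floor end",R(194.25,236.25,.113),R(220,243,.113),"pin",R(220,183.75,.126))
sc=camera_params("scene"); print(proj(sc,tb),proj(sc,[*m[:2],.005]))
print(np.round(camera_params("wrist")["world_from_camera"],3).tolist(),readout.state()["ee_rot"].round(3).tolist())
E
```

```text
clip [ 0.569 -0.289  0.005] [ 0.5744 -0.3113  0.005 ] [ 0.5092 -0.3044  0.05  ]
clip yaw 3.8901244040618 0.06264433334308858
screws [array([0.6781, 0.2443, 0.11  ]), array([0.6534, 0.1212, 0.11  ]), array([0.4668, 0.1592, 0.11  ]), array([0.4915, 0.2817, 0.11  ])] ctr [0.57245 0.2016  0.11   ]
box yaw -11.422080245783297
floor end [0.4778 0.2466 0.113 ] [0.4638 0.1896 0.113 ] pin [0.5933 0.1939 0.126 ]
[np.float64(210.83513443477358), np.float64(261.50867141340296)] [np.float64(231.75752819180587), np.float64(290.4647085484976)]
[[0.238, -0.938, -0.251, 0.218], [-0.971, -0.231, -0.059, -0.589], [-0.002, 0.257, -0.966, 0.384], [0.0, 0.0, 0.0, 1.0]] [[0.971, 0.239, -0.0], [0.239, -0.971, 0.001], [0.0, -0.001, -1.0]]
```

The clip meant is the small grey steel fork with a black tab at top-view (433,219). The larger grey one at (375,245) is the wide fork. The purple (353,305), (465,265) and turquoise (328,200), (323,265) ones are look-alikes. The crop confirms it: narrow sprung prongs and a tab at the rear, with the mouth pointing roughly +x. The pin is at (220,184) and the box yaw is about -11°. Next I move above the clip.

Emit:
{"api": "apply_moves", "payload": {
  "delta_pos": [
    [1.1,-0.55,0],
    [2.2,-1.1,0],
    [3.4,-1.6,0],
    [4.5,-2.2,0],
    [5.6,-2.7,0]
  ],
  "twist": [0,0,0,0,0]
}}

```text
t: 0.52
tool_pos: [0.2701, -0.5062, 0.2443]
ee_rot: [[0.971, 0.239, -0.0], [0.239, -0.971, 0.001], [-0.0, -0.001, -1.0]]
contact_force: [0.0, -0.2, 0.1]
gripper_width: 1.001
```

Emit:
{"api": "apply_moves", "payload": {
  "delta_pos": [
    [1.1,-0.55,0],
    [2.2,-1.1,0],
    [3.4,-1.6,0],
    [4.5,-2.2,0],
    [5.6,-2.7,0]
  ],
  "twist": [0,0,0,0,0]
}}

```text
t: 0.93
tool_pos: [0.39, -0.4071, 0.2444]
ee_rot: [[0.971, 0.24, -0.001], [0.24, -0.971, 0.001], [-0.0, -0.001, -1.0]]
contact_force: [0.2, 1.5, -0.1]
gripper_width: 0.998
```

Emit:
{"api": "apply_moves", "payload": {
  "delta_pos": [
    [1.1,-0.55,0],
    [2.2,-1.1,0],
    [3.4,-1.6,0],
    [4.5,-2.2,0],
    [5.6,-2.7,0]
  ],
  "twist": [0,0,0,0,0]
}}

```text
t: 1.35
tool_pos: [0.5098, -0.3081, 0.2443]
ee_rot: [[0.971, 0.24, -0.001], [0.24, -0.971, 0.0], [-0.001, -0.001, -1.0]]
contact_force: [-0.1, 0.3, -1.0]
gripper_width: 1.0
```

Emit:
{"api": "apply_moves", "payload": {
  "delta_pos": [
    [0,0,0],
    [0,0,0],
    [0,0,0],
    [0,0,0],
    [0,0,0]
  ],
  "twist": [-1.2,-2.4,-3.6,-4.8,-6]
}}

```text
t: 1.77
tool_pos: [0.5088, -0.3093, 0.2442]
ee_rot: [[0.717, 0.697, -0.001], [0.697, -0.717, 0.0], [-0.0, -0.001, -1.0]]
contact_force: [-0.8, 0.2, -0.1]
gripper_width: 1.0
```

Emit:
{"api": "apply_moves", "payload": {
  "delta_pos": [
    [0,0,0],
    [0,0,0],
    [0,0,0],
    [0,0,0],
    [0,0,0]
  ],
  "twist": [-1.2,-2.4,-3.6,-4.8,-6]
}}

```text
t: 2.18
tool_pos: [0.5087, -0.3095, 0.2443]
ee_rot: [[0.273, 0.962, -0.001], [0.962, -0.273, 0.0], [0.0, -0.001, -1.0]]
contact_force: [1.1, 0.5, -0.2]
gripper_width: 0.999
```

Emit:
{"api": "apply_moves", "payload": {
  "delta_pos": [
    [0,0,0],
    [0,0,0],
    [0,0,0],
    [0,0,0],
    [0,0,0]
  ],
  "twist": [-1.2,-2.4,-3.6,-4.8,-5.2]
}}

```text
t: 2.6
tool_pos: [0.5087, -0.3095, 0.2443]
ee_rot: [[-0.177, 0.984, -0.001], [0.984, 0.177, 0.0], [0.001, -0.001, -1.0]]
contact_force: [0.1, -0.3, 0.2]
gripper_width: 1.0
```

```bash
python3 - <<'E'
from h import *
s=readout.state(); print(s["t"],s["tool_pos"],s["ee_rot"].round(4).tolist(),s["q"].round(1))
c=camera_params("wrist"); np.save("pics/w1.npy",c,allow_pickle=True)
im=snapshot("wrist"); cv2.imwrite("pics/w1.png",im[:,:,::-1])
print(c["fx"],c["cx"],c["cy"],np.array(c["world_from_camera"]).round(3).tolist())
E
```

```text
2.6 [ 0.5087056  -0.30945674  0.24425217] [[-0.1765, 0.9843, -0.0008], [0.9843, 0.1765, 0.0005], [0.0006, -0.0007, -1.0]] [-32.5  21.8  97.2  -0.   61.  -42.6]
330.8382998242348 315.9818909416157 204.7820737597782 [[0.984, 0.17, 0.044, 0.496], [0.176, -0.952, -0.252, -0.24], [-0.001, 0.256, -0.967, 0.384], [0.0, 0.0, 0.0, 1.0]]
```

View pics/w1.png

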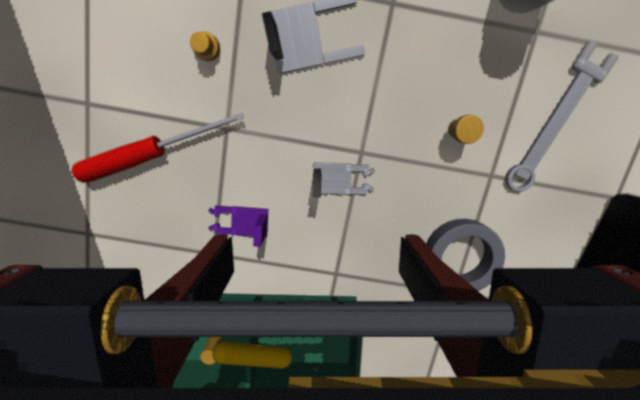

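```bash
python3 - <<'E'
from h import *
c=np.load("pics/w1.npy",allow_pickle=True).item()
im=cv2.imread("pics/w1.png")
cv2.imwrite("pics/w1c.png",cv2.resize(im[145:215,290:390],None,fx=7,fy=7,interpolation=cv2.INTER_CUBIC))
print(proj(c,[.5087,-.3095,.05]))
for z in(.005,.05): print(z,ray(c,316,179,z),ray(c,370,181,z))
E
```

```text
[np.float64(316.33463673787804), np.float64(187.93405042262177)]
0.005 [ 0.50812277 -0.30848639  0.005     ] [ 0.57033961 -0.29977449  0.005     ]
0.05 [ 0.50672284 -0.30037603  0.05      ] [ 0.56155194 -0.29269859  0.05      ]
```

View pics/w1c.png

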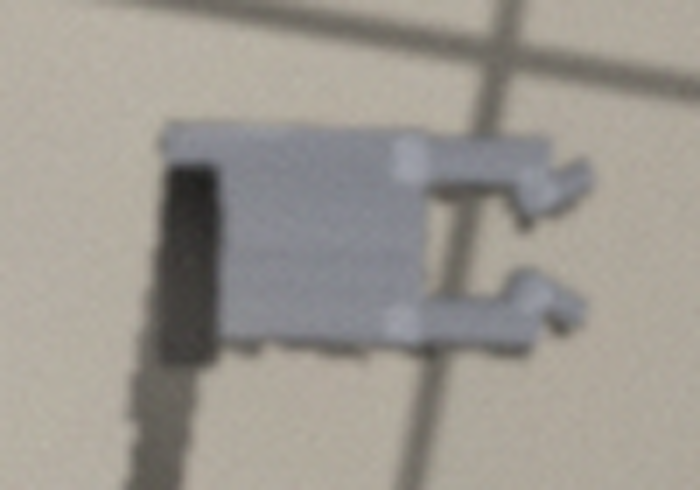

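```bash
python3 - <<'E'
from h import *
c=np.load("pics/w1.npy",allow_pickle=True).item()
P=lambda x,y,z=.005: ray(c,290+x/7-.5,145+y/7-.5,z)[:2]
an=lambda d:np.degrees(np.arctan2(d[1],d[0]))
A,B,C=P(165,122),P(548,137),P(532,352)
print(A,B,C,an(B-A),an(B-C)-90,np.hypot(*(B-C)))
print(an(P(590,180)-P(582,318))-90)
print("tabtop",P(188,278,.05)); e1,e2=P(418,195),P(418,300) # plate front edge
m=(B+C)/2;print(m, m-0.060*np.array([np.cos(np.radians(8)),np.sin(np.radians(8))]))
E
```

```text
[ 0.5013401  -0.28956141] [ 0.56356763 -0.28095512] [ 0.56869703 -0.31677512] 7.874260853355422 8.149314128547203 0.036185403596869746
9.370649764487297
tabtop [ 0.50803708 -0.30565636]
[ 0.56613233 -0.29886512] [ 0.50671625 -0.30721551]
```

Emit:
{"api": "apply_moves", "payload": {
  "delta_pos": [
    [0.14,0,1.2],
    [0.14,0,2.4],
    [0.14,0,3.6],
    [0.14,0,4.6],
    [0.14,0,5.2]
  ],
  "twist": [0.44,0.44,0.44,0.44,0.44],
  "fingers": 40
}}

```text
t: 3.07
tool_pos: [0.5069, -0.3052, 0.1116]
ee_rot: [[-0.132, 0.991, -0.003], [0.991, 0.132, 0.002], [0.003, -0.003, -1.0]]
contact_force: [0.5, 0.2, 0.6]
gripper_width: 0.658
```

```bash
python3 - <<'E'
from h import *
s=readout.state(); print(s["t"],s["tool_pos"],s["gripper_width"])
c=camera_params("wrist")
im=snapshot("wrist"); cv2.imwrite("pics/w2.png",im[:,:,::-1])
print(proj(c,[*s["tool_pos"][:2],.05]), proj(c,[*s["tool_pos"][:2],.034]))
E
```

```text
3.0667 [ 0.50688917 -0.30521003  0.11160591] 0.6578555278351619
[np.float64(316.64821817113824), np.float64(230.68779424065258)] [np.float64(316.68481822770065), np.float64(223.0393856589309)]
```

View pics/w2.png

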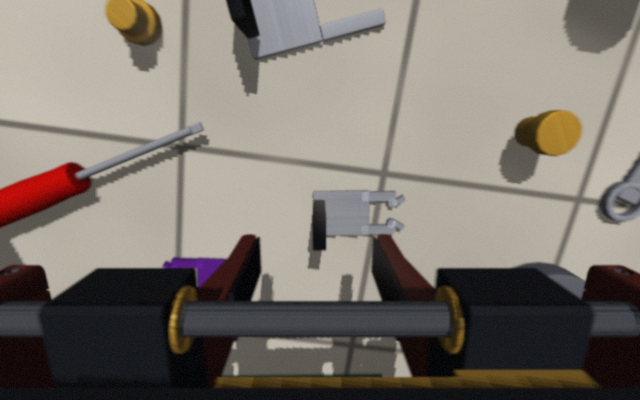

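Emit:
{"api": "apply_moves", "payload": {
  "delta_pos": [
    [0,0.06,0.5],
    [0,0.06,1.2],
    [0,0.06,2.0],
    [0,0.06,2.7],
    [0,0.06,3.1]
  ],
  "twist": [0,0,0,0,0]
}}

```text
t: 3.53
tool_pos: [0.5098, -0.3059, 0.0361]
ee_rot: [[-0.133, 0.991, -0.0], [0.991, 0.133, 0.0], [0.0, -0.0, -1.0]]
contact_force: [-0.2, -1.0, -0.7]
gripper_width: 0.4
```

Emit:
{"api": "apply_moves", "payload": {
  "delta_pos": [
    [0,0,0],
    [0,0,0],
    [0,0,0],
    [0,0,0],
    [0,0,0]
  ],
  "twist": [0,0,0,0,0],
  "fingers": 0
}}

```text
t: 3.95
tool_pos: [0.5105, -0.3064, 0.0384]
ee_rot: [[-0.133, 0.991, 0.002], [0.991, 0.133, -0.001], [-0.001, 0.002, -1.0]]
contact_force: [-0.6, 0.4, 2.5]
gripper_width: 0.095
```

Emit:
{"api": "apply_moves", "payload": {
  "delta_pos": [
    [0,0,0],
    [0,0,0],
    [0,0,0],
    [0,0,0],
    [0,0,0]
  ],
  "twist": [0,0,0,0,0]
}}

```text
t: 4.37
tool_pos: [0.5105, -0.3064, 0.0384]
ee_rot: [[-0.133, 0.991, 0.002], [0.991, 0.133, -0.001], [-0.001, 0.001, -1.0]]
contact_force: [-1.2, 0.5, 6.5]
gripper_width: 0.096
```

Emit:
{"api": "apply_moves", "payload": {
  "delta_pos": [
    [0,0,-0.6],
    [0,0,-2],
    [0,0,-3.6],
    [0,0,-5.2],
    [0,0,-6.5]
  ],
  "twist": [0,0,0,0,0]
}}

```text
t: 4.78
tool_pos: [0.5101, -0.3061, 0.2026]
ee_rot: [[-0.133, 0.991, 0.002], [0.991, 0.133, -0.001], [-0.001, 0.001, -1.0]]
contact_force: [0.9, -0.7, -0.4]
gripper_width: 0.104
```

Emit:
{"api": "apply_moves", "payload": {
  "delta_pos": [
    [0,0,-0.4],
    [0,0,-0.8],
    [0,0,-0.8],
    [0,0,-0.8],
    [0,0,-0.8]
  ],
  "twist": [0.5,1.4,2.4,3.3,3.8]
}}

```text
t: 5.2
tool_pos: [0.5098, -0.3059, 0.2203]
ee_rot: [[0.201, 0.98, 0.001], [0.98, -0.201, -0.0], [-0.0, 0.001, -1.0]]
contact_force: [0.1, 0.5, -1.0]
gripper_width: 0.101
```

Emit:
{"api": "apply_moves", "payload": {
  "delta_pos": [
    [0.6,-0.15,0],
    [1.6,-0.4,0],
    [2.8,-0.7,0],
    [3.9,-1,0],
    [5.05,-1.26,0]
  ],
  "twist": [0,0,0,0,0]
}}

```text
t: 5.62
tool_pos: [0.5029, -0.1741, 0.2196]
ee_rot: [[0.196, 0.981, -0.0], [0.981, -0.196, 0.0], [0.0, -0.0, -1.0]]
contact_force: [0.9, 0.1, 0.1]
gripper_width: 0.102
```

Emit:
{"api": "apply_moves", "payload": {
  "delta_pos": [
    [1,-0.25,0],
    [2,-0.5,0],
    [3,-0.75,0],
    [4,-1,0],
    [5.05,-1.26,0]
  ],
  "twist": [0,0,0,0,0]
}}

```text
t: 6.03
tool_pos: [0.4969, -0.0442, 0.2198]
ee_rot: [[0.195, 0.981, -0.0], [0.981, -0.195, 0.0], [0.0, -0.0, -1.0]]
contact_force: [0.6, -1.1, -1.2]
gripper_width: 0.101
```

Emit:
{"api": "apply_moves", "payload": {
  "delta_pos": [
    [1,-0.25,0],
    [2,-0.5,0],
    [3,-0.75,0],
    [4,-1,0],
    [5.05,-1.26,0]
  ],
  "twist": [0,0,0,0,0]
}}

```text
t: 6.45
tool_pos: [0.4907, 0.0856, 0.2198]
ee_rot: [[0.195, 0.981, -0.0], [0.981, -0.195, 0.0], [0.0, -0.0, -1.0]]
contact_force: [0.5, 0.2, -0.9]
gripper_width: 0.103
```

Emit:
{"api": "apply_moves", "payload": {
  "delta_pos": [
    [1.2,-0.3,0],
    [2.4,-0.6,0],
    [3.6,-0.9,0],
    [4.6,-1.15,0],
    [5.05,-1.26,0]
  ],
  "twist": [0,0,0,0,0]
}}

```text
t: 6.87
tool_pos: [0.4847, 0.217, 0.2198]
ee_rot: [[0.193, 0.981, 0.0], [0.981, -0.193, 0.001], [0.001, 0.0, -1.0]]
contact_force: [0.5, 0.2, -0.4]
gripper_width: 0.102
```

Emit:
{"api": "apply_moves", "payload": {
  "delta_pos": [
    [0,0,0],
    [0,0,0]
  ],
  "twist": [0,0]
}}

```text
t: 7.03
tool_pos: [0.485, 0.214, 0.2196]
ee_rot: [[0.195, 0.981, -0.0], [0.981, -0.195, -0.001], [-0.001, -0.0, -1.0]]
contact_force: [0.5, -0.7, 0.5]
gripper_width: 0.098
```

```bash
python3 - <<'E'
from h import *
s=readout.state(); print(s["t"],s["tool_pos"],s["ee_rot"].round(4).tolist(),s["contact_force"],s["gripper_width"],s["q"].round(1))
c=camera_params("wrist"); np.save("pics/w3.npy",c,allow_pickle=True)
im=snapshot("wrist"); cv2.imwrite("pics/w3.png",im[:,:,::-1])
print(proj(c,[.5933,.1939,.126]))
E
```

```text
7.0333 [0.48500294 0.21397834 0.21955146] [[0.1946, 0.9809, -0.0005], [0.9809, -0.1946, -0.0005], [-0.0006, -0.0004, -1.0]] [ 0.49701911 -0.73932113  0.54280013] 0.09817209169543209 [ 22.5  18.2 106.5  -0.   55.3  33.8]
[np.float64(466.55238526581275), np.float64(213.9860798137539)]
```

View pics/w3.png

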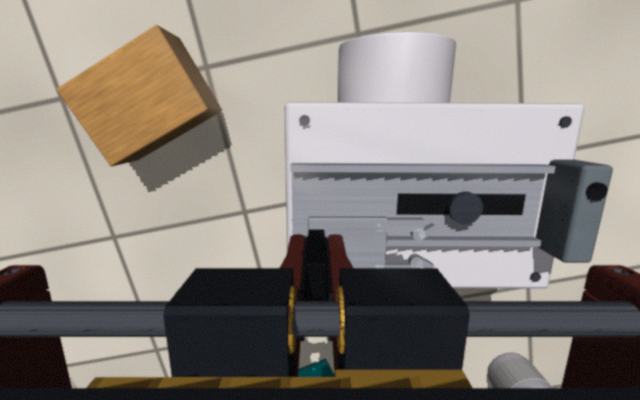

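The clip is held straight and the box lies under it. The pin head is at about (466,207), with the slot centre line at v≈204. The prongs are at about (420,233) and (425,262). I'll take one enlarged crop to measure the sideways offset.

```bash
python3 - <<'E'
import cv2
im=cv2.imread("pics/w3.png")
cv2.imwrite("pics/w3c.png",cv2.resize(im[155:285,295:555],None,fx=3,fy=3,interpolation=cv2.INTER_CUBIC))
E
```

```text
(no output)
```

View pics/w3c.png

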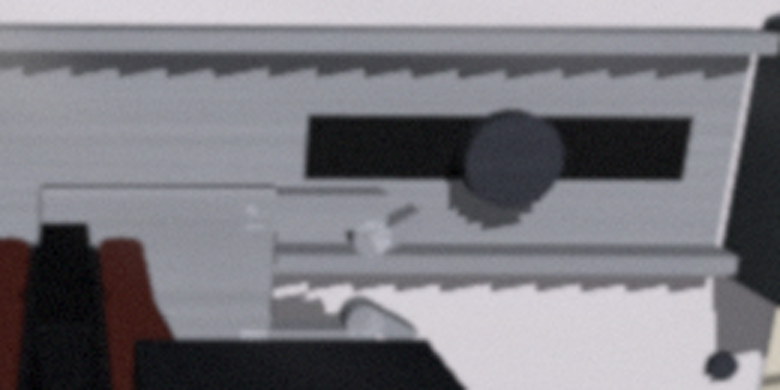

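```bash
python3 - <<'E'
from h import *
c=np.load("pics/w3.npy",allow_pickle=True).item()
tp=np.array([.485,.214]); R=np.array([[.1946,.9809],[.9809,-.1946]])  # rows tool x,y
P=lambda x,y,z: ray(c,295+x/3-.33,155+y/3-.33,z)[:2]
L=lambda x,y,z: (R@(P(x,y,z)-tp)*1e3).round(1)   # tool (x lateral, y along) mm rel TCP
zt=.2196-.037+.005
print("pin",P(514,158,.126),L(514,158,.126))
print("slot",L(306,148,.113),L(688,148,.113))
print("rail up inner",L(10,52,.122),L(740,52,.122),"low inner base",L(280,243,.113),L(720,246,.113))
print("rail outer",L(10,27,.122),L(740,27,.122),L(280,273,.122),L(720,274,.122))
print("clip edge",L(42,187,zt),L(275,187,zt),L(385,188,zt),"low",L(300,335,zt))
print("lips",L(350,237,zt),L(345,303,zt),"tips",L(414,208,zt),L(414,332,zt))
E
```

```text
pin [0.59331618 0.19905986] [  6.4 109.2]
slot [ 5.5 61.6] [  5.5 159.5]
rail up inner [ 31.9 -13.4] [ 31.8 162.4] low inner base [-20.3  56.4] [-21.2 172.2]
rail outer [ 37.9 -13.3] [ 37.8 161.3] [-25.1  54.8] [-25.5 167.2]
clip edge [18.  -4.3] [17.9 37.8] [17.7 57.6] low [-11.2  44. ]
lips [ 8.4 52. ] [-4.7 52. ] tips [13.9 63.2] [-10.6  65.4]
```

Emit:
{"api": "apply_moves", "payload": {
  "delta_pos": [
    [0.22,0,0],
    [0.22,0,0.6],
    [0.22,0,1.4],
    [0.22,0,2.1],
    [0.22,0,2.4]
  ],
  "twist": [0,0,0,0,0]
}}

```text
t: 7.5
tool_pos: [0.4859, 0.2179, 0.1578]
ee_rot: [[0.198, 0.98, -0.003], [0.98, -0.198, -0.001], [-0.002, -0.002, -1.0]]
contact_force: [0.2, -0.7, -0.9]
gripper_width: 0.099
```

Emit:
{"api": "apply_moves", "payload": {
  "delta_pos": [
    [0,0,0.1],
    [0,0,0.2],
    [0,0,0.3],
    [0,0,0.3],
    [0,0,0.3]
  ],
  "twist": [0,0,0,0,0]
}}

```text
t: 7.92
tool_pos: [0.4871, 0.2194, 0.1528]
ee_rot: [[0.197, 0.98, 0.001], [0.98, -0.197, 0.0], [0.001, 0.001, -1.0]]
contact_force: [-0.1, 0.4, -1.0]
gripper_width: 0.099
```

Emit:
{"api": "apply_moves", "payload": {
  "delta_pos": [
    [0,0,0.03],
    [0,0,0.05],
    [0,0,0.05]
  ],
  "twist": [0,0,0]
}}

```text
t: 8.17
tool_pos: [0.487, 0.2195, 0.1514]
ee_rot: [[0.197, 0.98, 0.001], [0.98, -0.197, 0.0], [0.001, 0.001, -1.0]]
contact_force: [0.3, 0.3, 2.0]
gripper_width: 0.098
```

```bash
python3 - <<'E'
from h import *
s=readout.state(); print(s["t"],s["tool_pos"],s["contact_force"])
c=camera_params("wrist"); np.save("pics/w4.npy",c,allow_pickle=True); np.save("pics/w4tp.npy",s["tool_pos"])
im=snapshot("wrist"); im=np.ascontiguousarray(im[:,:,::-1]); cv2.imwrite("pics/w4.png",im)
cv2.imwrite("pics/w4c.png",cv2.resize(im[150:300,290:550],None,fx=3,fy=3,interpolation=cv2.INTER_CUBIC))
E
```

```text
8.1667 [0.48702773 0.2195127  0.15139822] [0.32201409 0.25712045 2.02016564]
```

View pics/w4c.png

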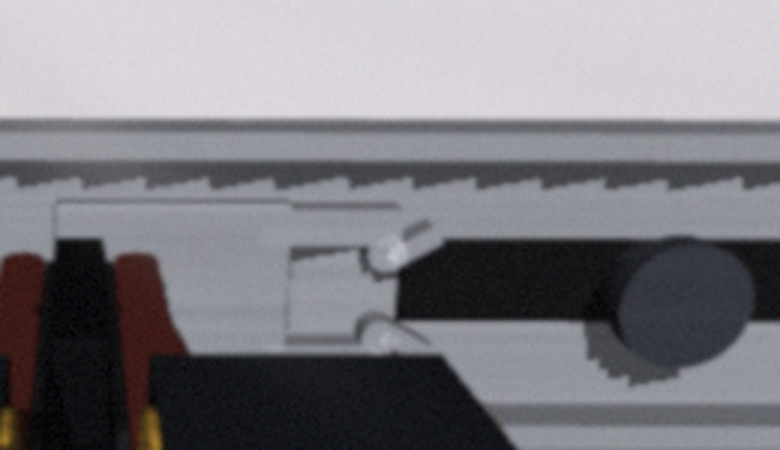

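```bash
python3 - <<'E'
from h import *
c=np.load("pics/w4.npy",allow_pickle=True).item()
tp=np.load("pics/w4tp.npy")[:2]; R=np.array([[.197,.9804],[.9804,-.197]])
L=lambda x,y,z: (R@(ray(c,290+x/3-.33,150+y/3-.33,z)[:2]-tp)*1e3).round(1)
print("pin",L(686,302,.126),"slot",L(450,240,.113),L(450,320,.113),L(700,240,.113))
print("rail in up",L(60,162,.122),L(700,162,.122),"low",L(520,405,.113),"low top in",L(600,425,.122))
print("clip edge",L(58,202,.118),L(288,202,.118),L(395,206,.118),"inner",L(300,248,.118),L(300,338,.113))
print("lips",L(380,276,.118),L(370,313,.113),"tips",L(430,222,.118),L(430,345,.118))
E
```

```text
pin [  1.3 108.1] slot [ 8.5 69.9] [-7.9 71.5] [  8.5 117.3]
rail in up [26.1 -3.7] [ 26.1 109. ] low [-26.1  87.1] low top in [-25.4  98.3]
clip edge [17.6 -4.1] [17.5 37.8] [16.8 57.3] inner [ 8.7 40.4] [-11.6  42.7]
lips [ 3.2 55.6] [-6.4 55.9] tips [13.7 64. ] [-10.8  66.2]
```

Emit:
{"api": "apply_moves", "payload": {
  "delta_pos": [
    [0.02,0.15,0],
    [0.02,0.45,0],
    [0.02,0.8,0],
    [0.02,1.1,0],
    [0.02,1.3,0]
  ],
  "twist": [0,0,0,0,0]
}}

```text
t: 8.63
tool_pos: [0.5193, 0.2135, 0.1514]
ee_rot: [[0.197, 0.98, -0.0], [0.98, -0.197, 0.0], [0.0, -0.0, -1.0]]
contact_force: [-5.4, 2.2, 8.0]
gripper_width: 0.099
```

Emit:
{"api": "apply_moves", "payload": {
  "delta_pos": [
    [0,0.05,0],
    [0,0.1,0],
    [0,0.15,0],
    [0,0.2,0],
    [0,0.25,0]
  ],
  "twist": [0,0,0,0,0]
}}

```text
t: 9.05
tool_pos: [0.5247, 0.2124, 0.1514]
ee_rot: [[0.197, 0.98, -0.001], [0.98, -0.197, 0.0], [0.0, -0.001, -1.0]]
contact_force: [-5.6, 1.7, 8.0]
gripper_width: 0.099
```

Emit:
{"api": "apply_moves", "payload": {
  "delta_pos": [
    [0,0.05,0],
    [0,0.1,0],
    [0,0.15,0],
    [0,0.2,0],
    [0,0.25,0]
  ],
  "twist": [0,0,0,0,0]
}}

```text
t: 9.47
tool_pos: [0.5301, 0.2113, 0.1514]
ee_rot: [[0.197, 0.98, -0.002], [0.98, -0.197, 0.0], [-0.0, -0.002, -1.0]]
contact_force: [-9.2, 2.7, 11.6]
gripper_width: 0.097
```

Emit:
{"api": "apply_moves", "payload": {
  "delta_pos": [
    [0,0,-0.02],
    [0,0,-0.04],
    [0,0,-0.04]
  ],
  "twist": [0,0,0]
}}

```text
t: 9.72
tool_pos: [0.5308, 0.211, 0.1516]
ee_rot: [[0.197, 0.98, -0.001], [0.98, -0.197, -0.0], [-0.0, -0.001, -1.0]]
contact_force: [-1.9, 2.0, -0.7]
gripper_width: 0.105
```

Emit:
{"api": "apply_moves", "payload": {
  "delta_pos": [
    [0,0.03,0],
    [0,0.06,0],
    [0,0.09,0],
    [0,0.12,0]
  ],
  "twist": [0,0,0,0]
}}

```text
t: 10.05
tool_pos: [0.5339, 0.2103, 0.1517]
ee_rot: [[0.197, 0.98, -0.0], [0.98, -0.197, -0.0], [-0.0, -0.0, -1.0]]
contact_force: [-1.3, 1.8, -1.3]
gripper_width: 0.1
```

Emit:
{"api": "apply_moves", "payload": {
  "delta_pos": [
    [0,0.03,0],
    [0,0.06,0],
    [0,0.09,0],
    [0,0.12,0]
  ],
  "twist": [0,0,0,0]
}}

```text
t: 10.38
tool_pos: [0.5369, 0.2098, 0.1519]
ee_rot: [[0.197, 0.98, -0.0], [0.98, -0.197, -0.0], [-0.0, -0.0, -1.0]]
contact_force: [-2.3, 0.8, -0.5]
gripper_width: 0.104
```

Emit:
{"api": "apply_moves", "payload": {
  "delta_pos": [
    [0,0.03,0],
    [0,0.06,0],
    [0,0.09,0],
    [0,0.12,0],
    [0,0.15,0]
  ],
  "twist": [0,0,0,0,0]
}}

```text
t: 10.8
tool_pos: [0.5406, 0.209, 0.1519]
ee_rot: [[0.197, 0.98, 0.0], [0.98, -0.197, 0.0], [0.0, 0.0, -1.0]]
contact_force: [-2.4, 2.5, -1.5]
gripper_width: 0.101
```

Emit:
{"api": "apply_moves", "payload": {
  "delta_pos": [
    [0,0.03,0],
    [0,0.06,0],
    [0,0.09,0],
    [0,0.12,0],
    [0,0.15,0]
  ],
  "twist": [0,0,0,0,0]
}}

```text
t: 11.22
tool_pos: [0.5443, 0.2083, 0.1519]
ee_rot: [[0.197, 0.98, 0.0], [0.98, -0.197, 0.0], [0.0, 0.0, -1.0]]
contact_force: [-2.9, 2.0, -0.9]
gripper_width: 0.103
```

Emit:
{"api": "apply_moves", "payload": {
  "delta_pos": [
    [0,0.03,0],
    [0,0.06,0],
    [0,0.09,0],
    [0,0.12,0],
    [0,0.15,0]
  ],
  "twist": [0,0,0,0,0]
}}

```text
t: 11.63
tool_pos: [0.548, 0.2076, 0.1519]
ee_rot: [[0.197, 0.98, -0.0], [0.98, -0.197, -0.0], [-0.0, -0.0, -1.0]]
contact_force: [-2.0, 1.2, -1.4]
gripper_width: 0.1
```

Emit:
{"api": "apply_moves", "payload": {
  "delta_pos": [
    [0,0.03,0],
    [0,0.06,0],
    [0,0.09,0],
    [0,0.12,0],
    [0,0.15,0]
  ],
  "twist": [0,0,0,0,0]
}}

```text
t: 12.05
tool_pos: [0.5516, 0.2068, 0.1519]
ee_rot: [[0.197, 0.98, -0.0], [0.98, -0.197, 0.0], [0.0, -0.0, -1.0]]
contact_force: [-1.0, 1.0, -1.3]
gripper_width: 0.1
```

Emit:
{"api": "apply_moves", "payload": {
  "delta_pos": [
    [0,0.03,0],
    [0,0.06,0],
    [0,0.09,0],
    [0,0.12,0],
    [0,0.15,0]
  ],
  "twist": [0,0,0,0,0]
}}

```text
t: 12.47
tool_pos: [0.5553, 0.2061, 0.1519]
ee_rot: [[0.197, 0.98, 0.0], [0.98, -0.197, 0.0], [0.0, -0.0, -1.0]]
contact_force: [-2.1, 1.2, -1.5]
gripper_width: 0.1
```

Emit:
{"api": "apply_moves", "payload": {
  "delta_pos": [
    [0,0.03,0],
    [0,0.06,0],
    [0,0.09,0],
    [0,0.12,0],
    [0,0.15,0]
  ],
  "twist": [0,0,0,0,0]
}}

```text
t: 12.88
tool_pos: [0.559, 0.2053, 0.1519]
ee_rot: [[0.197, 0.98, -0.0], [0.98, -0.197, -0.0], [-0.0, -0.0, -1.0]]
contact_force: [-1.0, 0.8, -2.0]
gripper_width: 0.099
```

Emit:
{"api": "apply_moves", "payload": {
  "delta_pos": [
    [0,0.03,0],
    [0,0.06,0],
    [0,0.09,0],
    [0,0.12,0],
    [0,0.15,0]
  ],
  "twist": [0,0,0,0,0]
}}

```text
t: 13.3
tool_pos: [0.5627, 0.2046, 0.1519]
ee_rot: [[0.197, 0.98, 0.0], [0.98, -0.197, -0.0], [0.0, 0.0, -1.0]]
contact_force: [-2.1, 1.5, -2.0]
gripper_width: 0.1
```

Emit:
{"api": "apply_moves", "payload": {
  "delta_pos": [
    [0,0.03,0],
    [0,0.06,0],
    [0,0.09,0],
    [0,0.12,0],
    [0,0.15,0]
  ],
  "twist": [0,0,0,0,0]
}}

```text
t: 13.72
tool_pos: [0.5651, 0.2041, 0.1516]
ee_rot: [[0.197, 0.98, -0.003], [0.98, -0.197, 0.0], [-0.001, -0.003, -1.0]]
contact_force: [-5.9, 2.8, -0.5]
gripper_width: 0.098
```

Emit:
{"api": "apply_moves", "payload": {
  "delta_pos": [
    [0,0.02,0],
    [0,0.04,0],
    [0,0.06,0],
    [0,0.08,0],
    [0,0.08,0]
  ],
  "twist": [0,0,0,0,0]
}}

```text
t: 14.13
tool_pos: [0.5657, 0.2038, 0.1517]
ee_rot: [[0.197, 0.98, -0.005], [0.98, -0.197, -0.0], [-0.001, -0.005, -1.0]]
contact_force: [-10.6, 3.0, 4.4]
gripper_width: 0.099
```

Emit:
{"api": "apply_moves", "payload": {
  "delta_pos": [
    [0,0.02,-0.01],
    [0,0.04,-0.01],
    [0,0.04,-0.01]
  ],
  "twist": [0,0,0]
}}

```text
t: 14.38
tool_pos: [0.5665, 0.2036, 0.1517]
ee_rot: [[0.197, 0.98, -0.006], [0.98, -0.197, -0.0], [-0.001, -0.006, -1.0]]
contact_force: [-11.4, 4.3, 3.1]
gripper_width: 0.102
```

Emit:
{"api": "apply_moves", "payload": {
  "delta_pos": [
    [0,0.02,-0.01],
    [0,0.04,-0.01],
    [0,0.04,-0.01]
  ],
  "twist": [0,0,0]
}}

```text
t: 14.63
tool_pos: [0.5684, 0.2032, 0.1518]
ee_rot: [[0.197, 0.98, -0.004], [0.98, -0.197, -0.0], [-0.001, -0.004, -1.0]]
contact_force: [-6.4, 3.9, -1.6]
gripper_width: 0.097
```

Emit:
{"api": "apply_moves", "payload": {
  "delta_pos": [
    [0,0.02,0],
    [0,0.04,0],
    [0,0.06,0],
    [0,0.06,0]
  ],
  "twist": [0,0,0,0]
}}

```text
t: 14.97
tool_pos: [0.571, 0.2029, 0.1521]
ee_rot: [[0.197, 0.98, -0.002], [0.98, -0.197, -0.0], [-0.0, -0.001, -1.0]]
contact_force: [-4.9, 2.8, -1.6]
gripper_width: 0.099
```

Emit:
{"api": "apply_moves", "payload": {
  "delta_pos": [
    [0,0.02,0],
    [0,0.04,0],
    [0,0.06,0],
    [0,0.06,0]
  ],
  "twist": [0,0,0,0]
}}

```text
t: 15.3
tool_pos: [0.5739, 0.2025, 0.1527]
ee_rot: [[0.197, 0.98, 0.002], [0.98, -0.197, 0.0], [0.0, 0.001, -1.0]]
contact_force: [-0.7, 1.2, -1.2]
gripper_width: 0.103
```

Emit:
{"api": "apply_moves", "payload": {
  "delta_pos": [
    [0,0.02,0],
    [0,0.04,0],
    [0,0.06,0],
    [0,0.06,0]
  ],
  "twist": [0,0,0,0]
}}

```text
t: 15.63
tool_pos: [0.5752, 0.2022, 0.1527]
ee_rot: [[0.197, 0.98, 0.001], [0.98, -0.197, 0.0], [0.0, 0.001, -1.0]]
contact_force: [0.4, 0.3, -1.1]
gripper_width: 0.098
```

Emit:
{"api": "apply_moves", "payload": {
  "delta_pos": [
    [0,0.02,0],
    [0,0.04,0],
    [0,0.05,0],
    [0,0.05,0]
  ],
  "twist": [0,0,0,0]
}}

```text
t: 15.97
tool_pos: [0.5761, 0.202, 0.1525]
ee_rot: [[0.197, 0.98, 0.0], [0.98, -0.197, 0.0], [0.0, 0.0, -1.0]]
contact_force: [0.7, 2.1, -0.5]
gripper_width: 0.105
```

Emit:
{"api": "apply_moves", "payload": {
  "delta_pos": [
    [0,0.02,0],
    [0,0.04,0],
    [0,0.05,0],
    [0,0.05,0]
  ],
  "twist": [0,0,0,0]
}}

```text
t: 16.3
tool_pos: [0.5773, 0.2018, 0.1525]
ee_rot: [[0.197, 0.98, 0.0], [0.98, -0.197, 0.0], [0.0, 0.0, -1.0]]
contact_force: [-0.0, 1.6, -1.3]
gripper_width: 0.101
```

Emit:
{"api": "apply_moves", "payload": {
  "delta_pos": [
    [0,0.02,0],
    [0,0.04,0],
    [0,0.05,0],
    [0,0.05,0]
  ],
  "twist": [0,0,0,0]
}}

```text
t: 16.63
tool_pos: [0.5784, 0.2014, 0.1524]
ee_rot: [[0.197, 0.98, 0.0], [0.98, -0.197, -0.0], [-0.0, 0.0, -1.0]]
contact_force: [0.4, 1.4, -0.5]
gripper_width: 0.101
```

Emit:
{"api": "apply_moves", "payload": {
  "delta_pos": [
    [0,0.02,0],
    [0,0.04,0],
    [0,0.05,0],
    [0,0.05,0]
  ],
  "twist": [0,0,0,0]
}}

```text
t: 16.97
tool_pos: [0.5795, 0.2011, 0.1524]
ee_rot: [[0.197, 0.98, -0.0], [0.98, -0.197, -0.0], [-0.0, -0.0, -1.0]]
contact_force: [-0.5, 0.4, -1.1]
gripper_width: 0.102
```

Emit:
{"api": "apply_moves", "payload": {
  "delta_pos": [
    [0,0.02,0],
    [0,0.04,0],
    [0,0.05,0],
    [0,0.05,0]
  ],
  "twist": [0,0,0,0]
}}

```text
t: 17.3
tool_pos: [0.5806, 0.2009, 0.1524]
ee_rot: [[0.197, 0.98, -0.0], [0.98, -0.197, -0.0], [-0.0, -0.0, -1.0]]
contact_force: [-0.1, 0.1, -1.1]
gripper_width: 0.1
```

Emit:
{"api": "apply_moves", "payload": {
  "delta_pos": [
    [0,0.02,0],
    [0,0.04,0],
    [0,0.05,0],
    [0,0.05,0]
  ],
  "twist": [0,0,0,0]
}}

```text
t: 17.63
tool_pos: [0.581, 0.2008, 0.1523]
ee_rot: [[0.197, 0.98, -0.002], [0.98, -0.197, -0.0], [-0.001, -0.002, -1.0]]
contact_force: [-5.3, 1.6, 1.5]
gripper_width: 0.106
```

```bash
python3 - <<'E'
from h import *
s=readout.state(); print(s["t"],s["tool_pos"],s["contact_force"])
c=camera_params("wrist"); np.save("pics/w5.npy",c,allow_pickle=True); np.save("pics/w5tp.npy",s["tool_pos"])
im=snapshot("wrist"); im=np.ascontiguousarray(im[:,:,::-1]); cv2.imwrite("pics/w5.png",im)
cv2.imwrite("pics/w5c.png",cv2.resize(im[150:300,290:550],None,fx=3,fy=3,interpolation=cv2.INTER_CUBIC))
E
```

```text
17.6333 [0.58095738 0.20082623 0.15230513] [-5.25870582  1.58623713  1.49843356]
```

View pics/w5c.png

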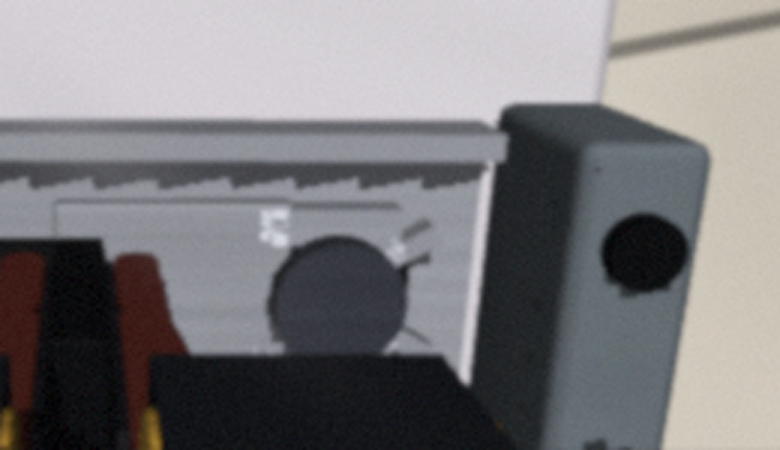

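The pin head now sits over the clip's bore (crop about (338,300)) and the prong tips show past it. After the 12 N snap peak, the force fell to about 0 and then rose to 5.5 N, which is the bore's back wall. The clip is home, so I release it.

Emit:
{"api": "apply_moves", "payload": {
  "delta_pos": [
    [0,0,0],
    [0,0,0],
    [0,0,0],
    [0,0,0],
    [0,0,0]
  ],
  "twist": [0,0,0,0,0],
  "fingers": 30
}}

```text
t: 18.1
tool_pos: [0.5823, 0.2007, 0.1525]
ee_rot: [[0.197, 0.98, 0.001], [0.98, -0.197, 0.0], [0.0, 0.001, -1.0]]
contact_force: [1.0, 0.4, 0.2]
gripper_width: 0.298
```

Emit:
{"api": "apply_moves", "payload": {
  "delta_pos": [
    [0,0,-0.2],
    [0,0,-0.5],
    [0,0,-1],
    [0,0,-1.6],
    [0,0,-2.2]
  ],
  "twist": [0,0,0,0,0]
}}

```text
t: 18.52
tool_pos: [0.5821, 0.2008, 0.2091]
ee_rot: [[0.197, 0.98, 0.001], [0.98, -0.197, 0.0], [0.0, 0.001, -1.0]]
contact_force: [0.8, 0.1, -0.8]
gripper_width: 0.3
```

Emit:
{"api": "apply_moves", "payload": {
  "delta_pos": [
    [0,0,-0.6],
    [0,0,-1.2],
    [0,0,-1.8],
    [0,0,-2],
    [0,0,-2]
  ],
  "twist": [0,0,0,0,0]
}}

```text
t: 18.93
tool_pos: [0.583, 0.2011, 0.26]
ee_rot: [[0.197, 0.98, 0.004], [0.98, -0.197, 0.001], [0.002, 0.004, -1.0]]
contact_force: [-0.3, 0.2, -0.1]
gripper_width: 0.299
```

```bash
python3 - <<'E'
from h import *
s=readout.state(); print(s["t"],s["tool_pos"],s["contact_force"],s["gripper_width"])
c=camera_params("wrist"); np.save("pics/w6.npy",c,allow_pickle=True); np.save("pics/w6tp.npy",s["tool_pos"])
im=snapshot("wrist"); im=np.ascontiguousarray(im[:,:,::-1]); cv2.imwrite("pics/w6.png",im)
cv2.imwrite("pics/w6c.png",cv2.resize(im[130:270,270:470],None,fx=4,fy=4,interpolation=cv2.INTER_CUBIC))
E
```

```text
18.9333 [0.58296533 0.20106237 0.26000183] [-0.2990614   0.1804657  -0.09649384] 0.2987298020465895
```

View pics/w6c.png

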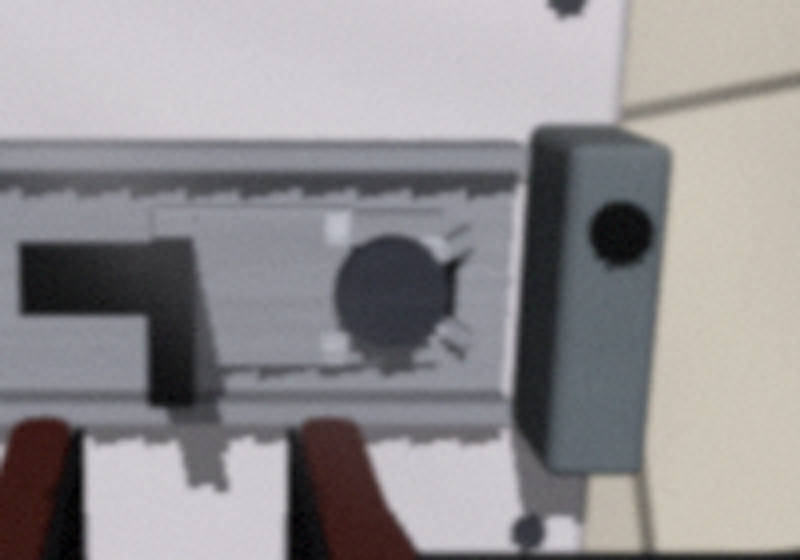

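```bash
python3 - <<'E'
from h import *
c=np.load("pics/w6.npy",allow_pickle=True).item()
R=np.array([[.197,.9804],[.9804,-.197]])
L=lambda x,y,z: (R@ray(c,270+x/4-.4,130+y/4-.4,z)[:2]*1e3).round(1)
h,r,e=L(393,292,.126),L(152,207,.118),L(400,207,.118); lo=L(300,368,.113)
print("head",h,"rear corner",r,"edge",e,"lower edge",lo)
print("along off",r[1]+53-h[1],"lateral off",(r[0]+e[0])/2-18-h[0])
E
```

```text
head [311.9 576.3] rear corner [328.9 524.8] edge [328.8 578.4] lower edge [290.7 558. ]
along off 1.5 lateral off -1.0499999999999545
```

```bash
python3 -c "
from plant import workorder; print(workorder.hand_in())"
```

```text
the job is handed in; nothing more can be done
None
```

The clip is snapped home round the pin's groove and released, and I handed the job in at about 19 s of the 67 s allowed. The hand-in reports no verdict.

- **Pick and place:** I gripped the small steel clip by its black tab and laid it flat in the guide channel, with its mouth towards the pin.
- **Push:** The pin slid back with about 2 N drag until it met its end stop. The wrist force read up to about 12 N as the clip snapped on, against the 20 N limit. It then fell to about 0 and rose to 5.5 N as the pin met the bore's back wall. These are readings at the end of each move, so a short peak between them would not show.
- **Final look:** After letting go, the clip lies under the pin's head. I measured its bore about 1.5 mm (along) and 1 mm (sideways) from the pin axis, within the 3.5 mm allowed. My pixel readings are only good to 1–2 mm.
- **Robot clear:** The gripper is open at 0.26 m height and reads no contact force.
- **What went less well:** While sliding, the clip was pressed on the channel floor with about 12 N, so I raised it slightly. That is well under the 60 N limit.
- **Not checked:** I took no final overall picture to confirm the other things on the table had not moved. The arm passed well above them, with the fingers half closed on the way down to clear the purple look-alike.

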